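Draw one squat jar out of the pack and add it to the order

ROBOT

A 6-joint arm with a two-finger parallel gripper is mounted at the origin on the work surface. World frame = base frame: x ahead of the robot, y to its left, z up, the work surface at z = 0. Lengths are in m, angles in rad, forces in N, time in s.
With the tool pointing down it reaches from about 0.35 to 0.95 m from the base axis. Payload 17.4 kg.
Tool frame: the origin (TCP) lies at the centre of the arm's flange, where the gripper is bolted on; the fingertips stand 186 mm ahead of it and the grasp point (between the pads) lies 167 mm ahead of it; z points along the fingers, y is the line along which they close (so a half turn about z gives the same grasp; the last joint's range is limited). The gripper opens to 93 mm and grips with 3 to 60 N. Pads are 15 mm wide; open, the fingers measure 128 mm over their backs; the gripper's body (75 mm by 188 mm) begins 65 mm behind the grasp point.
Start: joints at [1.072, 0.116, 1.442, -0, 1.584, -0.038], TCP at [0.3, 0.605, 0.405] pointing down, gripper open.
Joint ranges: [-2.83, 2.83], [-0.83, 2.19], [0.07, 2.5], [-1.14, 4.28], [0.01, 3], [-2.97, 2.97]. Speed limits (rad/s): [1.89, 1.89, 2.22, 3.14, 3.14, 3.14].

INTERFACE

Orientations are given as a unit quaternion [w, x, y, z].
In Python, from cell import telemetry, eyes, hand_in, nets gives the robot as it stands.
- The arm moves only by the tool arm_command, never from a script. Its argument "motion" is one flat list of numbers, 7 for each row, row after row: the opening, from -1 (shut) to 1 (fully open), then the shift along the world's x, y, z scaled (see below), then the turn, a rotation vector about the world's x, y, z scaled (see below). A call has 1 to 10 rows; each row is the pose to reach, as a shift and turn from the pose commanded when the call began; what a row does not reach only later rows make up. The controller multiplies each number of a shift by 600 mm and each number of a turn by 60 degrees. A row lasts 1/10 s, in which the tool goes at most 50 mm and 8.59 degrees, less where a joint would pass 70% of its speed; a pose out of reach is approached as far as the arm can. A call with a number of a shift or a turn outside -1 to 1 is refused whole. A call with a gripper value outside its range is refused whole. The fingers move at their own pace and stop on an object; "newtons" is the grip in N (left out, the last holds). Time passes only in rows, so rows that repeat a pose let the fingers close. It gives the time, the measured TCP pose, the force, the opening and the grip force at its end, in the units of the state.
- telemetry.sense(): the state, without advancing time (a new reading comes with each control period).
- eyes.snapshot(name): name is "side" or "top" or "wrist"; returns a dict with "image" (420x560x3 uint8, red, green, blue), "fovy" (degrees; the focal length in pixels is half the picture's height over the tangent of half this angle, whatever the lens; pixels are square), "cx", "cy" (the principal point, pixels), "T" (4x4, takes a point from camera to world coordinates). Camera axes: x right, y up, looking along -z (the intrinsics and any distortion apply to the point x, -y, -z); pixel columns grow to the right and rows downward; lengths in m; the calibration is good to about 2 mm. The wrist camera is an equidistant fisheye: a pixel r from the principal point sees the ray r / f radians off the axis. A picture is of the moment at which its call begins. There is no depth.
- hand_in(): hands the job in; it is judged then, once.
Trained networks look in the newest picture that a camera, given by its name, has taken for a name from the list of things; names that differ only in an ending like _2 or _b are one class to them, and where a whole thing is asked for, a point or a joint stands for the part that bears it (a point fixed in the world has none). Each returns a list of dicts, best first, with "confidence" (0 to 1); they miss things now and then, are a little off and sometimes report something else, mostly with a low value. They report only what shows in the picture. A call takes as long as a camera call. They do not tell look-alikes from the thing itself.
- nets.look_for(camera, thing): "uv" ([column, row] in pixels, amid what is visible of it).
- nets.cut_out(camera, thing): "mask" (420x560 bool, what is visible of it) and "uv" ([column, row] in pixels, amid what is visible of it).
- nets.tip_of(camera, thing): "uv" ([column, row] in pixels: a listed point, or the origin of a listed thing).
The state is a dict: "time_s": time; "q": joint angles; "joint_velocities": joint speeds; "tau": joint torques, N m; "position": TCP position; "tool_rot": TCP orientation; "contact_force": force on the tool from outside, world axes, zero at the start; "ft_torque": the same for the moment, N m; "width": finger opening in m; "grasp_force": force on a finger pad.
Only numpy, scipy, OpenCV 4.12 (cv2) and the standard library are available. Lean on these libraries where they do the work, as an engineer would, in place of code of your own. Each camera call takes 0.05 s, during which the arm holds its last target. There are 200 camera calls.

TASK

Add the squat ointment jar, the low one in the front row of the tightly packed stock tray, to the order. First slide it straight out of the pack along the tray's floor, pressing on it only gently, until it stands clear of the others by a good finger's width, leaving the other jars where they stand; then pick it up and stand it upright in the free part of the order tray, without disturbing what lies there.

Things in the scene. Friction and masses are not known exactly. Their poses are not given: they have to be found in the camera images.
- squat_mid (a point): Centre (15 mm up) of the squat jar, the one to dispense: white screw-lid ointment jar, 50 mm diameter over its full height like the others, but 30 to 36 mm tall against their 48 mm. Its lid is only hand-tight: the flat top lies 15 to 21 mm above this point. It stands in the front row of the stock tray, in any of the three places, touching its neighbours (0.4 mm play: no finger fits between).
- squat: The squat jar itself, origin under its centre, z up its axis. About 80 g, smooth plastic. The lid hardly gives (0.02 mm per N), so its height must be felt; pressing it down with more than 15 N breaks it. The jar slides easily: a fingertip pressing its lid with about 5 N, just behind the middle, draws it along without tipping it; rubber pads grip it better than the tray.
- stock_floor (a point): On the stock tray's floor (top 3 mm above the counter), middle of the front row; +x to the tray's back wall, -x out of its open front, z up. Two rows of three jars 50.4 mm apart: front row at x = 0, back row at x = 51 mm, places at y = -50, 0, +50 mm. In front of the jars the floor is bare and level, with no wall or lip, to its edge at x = -125 mm.
- stock: The stock tray, beige, fixed to the counter, 205 mm along x, 162 mm along y; origin under its centre, 22.4 mm along -x from stock_floor, same axes. Back wall 36 mm high, its inner face 76 mm behind stock_floor. Side walls (inner faces at y = +-77 mm) only beside the jars: 24 mm high from stock_floor x = -20 mm on, 36 mm high from x = +30 mm on.
- order_free (a point): On the order tray's floor (top 4 mm above the counter), middle of its free front part; x and y along the tray's sides, z up. Inside, the tray runs from x = -56 to +116 mm and y = -116 to +116 mm from this point; the carton and the vial stand at x above 45 mm, the rest is empty.
- order: The order tray: grey, open, fixed to the counter, 180 mm along x, 240 mm along y, walls 4 mm thick and 16 mm high. Origin under its centre, 30 mm along +x from order_free; same axes.
- carton: White medicine carton lying in the order tray, 45 x 100 x 22 mm, origin under its centre; a bystander.
- vial: Amber pill vial with a white cap standing in the order tray, 32 mm diameter, 58 mm tall, origin under its centre; a bystander.
- jar_a_mid (a point): Centre (24 mm up) of a tall white screw-lid ointment jar, a bystander: 50 mm diameter over its full height, 48 mm tall, about 100 g; front row of the stock tray.
- jar_b_mid (a point): Centre (24 mm up) of a tall white screw-lid ointment jar, a bystander: 50 mm diameter over its full height, 48 mm tall, about 100 g; front row of the stock tray.
- jar_c_mid (a point): Centre (24 mm up) of a tall white screw-lid ointment jar, a bystander: 50 mm diameter over its full height, 48 mm tall, about 100 g; back row, right (-y) end of the stock tray.
- jar_d_mid (a point): Centre (24 mm up) of a tall white screw-lid ointment jar, a bystander: 50 mm diameter over its full height, 48 mm tall, about 100 g; back row, middle of the stock tray.
- jar_e_mid (a point): Centre (24 mm up) of a tall white screw-lid ointment jar, a bystander: 50 mm diameter over its full height, 48 mm tall, about 100 g; back row, left (+y) end of the stock tray.
Not all that is in view belongs to the job. What is shaped like the part that bears jar_c_mid but purple is not meant. What is shaped like the part that bears jar_d_mid but blue is not meant.

How it is judged:
By the outcome, as a careful person would: the job done as asked, in the order asked, and still so for the second after the job is handed in, with the robot touching nothing.
It also fails if it takes over 67 s, if anything falls off the work surface, if the arm or the gripper's body presses on something with over 40 N, if the wrist force passes 120 N, or if a joint passes its speed limit or range.

## Working session

There is one attempt and no reset: what is moved stays moved. The work goes in short steps, Python scripts to look and compute and a tool call to move; the robot and the scene stay as the last step left them, time stands still between calls to the robot, and variables do not carry over. Pictures are saved under pics/ and viewed, at most 10 in all, crops included, and the job is handed in when it is done.

Besides the shell and the picture viewer there is one more tool, called after ">>>" in YAML: its name, and indented under it one key for each argument. arm_command: Moves the arm, as the interface text tells. Its arguments: {"type":"object","properties":{"motion":{"type":"array","items":{"type":"number","minimum":-1,"maximum":1}},"newtons":{"type":"number"}},"required":["motion"]}

```bash
mkdir -p pics; ls
cat > h.py <<'E'
import numpy as np,cv2
from cell import telemetry,eyes,hand_in,nets
def ray(s,uv):
    h=s["image"].shape[0]; f=h/2/np.tan(np.radians(s["fovy"])/2)
    return f,np.array([(uv[0]-s["cx"])/f,(uv[1]-s["cy"])/f])
def world(s,uv,z,fish=False):
    f,p=ray(s,uv)
    if fish:
        t=np.linalg.norm(p); d=np.array([*(p/max(t,1e-9)*np.sin(t)),np.cos(t)])
    else: d=np.array([p[0],p[1],1.])
    T=np.array(s["T"]); d=T[:3,:3]@(d*[1,-1,-1]); o=T[:3,3]
    return o+d*(z-o[2])/d[2]
def pix(s,X,fish=False):
    T=np.array(s["T"]); c=(T[:3,:3].T@(np.array(X)-T[:3,3]))*[1,-1,-1]
    f,_=ray(s,(0,0))
    if fish:
        r=np.hypot(c[0],c[1]); t=np.arctan2(r,c[2]); q=c[:2]/max(r,1e-9)*t
    else: q=c[:2]/c[2]
    return q*f+[s["cx"],s["cy"]]
def save(s,n): cv2.imwrite(f"pics/{n}.png",s["image"][:,:,::-1])
E
python3 - <<'E'
from h import *
for c in("top","side"):
    s=eyes.snapshot(c); save(s,c+"0"); print(c,s["fovy"],s["cx"],s["cy"],np.round(s["T"],3).tolist())
    for n,z in(("squat_mid",.018),("stock_floor",.003),("stock",0),("order_free",.004),("order",0),("jar_a_mid",.027),("jar_c_mid",.027),("jar_d_mid",.027),("jar_e_mid",.027),("carton",0.004),("vial",.004)):
        for r in nets.tip_of(c,n)[:6]: print(n,np.round(r["uv"],1),round(r["confidence"],2),world(s,r["uv"],z).round(4)[:2])
print(telemetry.sense())
E
```

```text
pics
top 45.41985948767236 282.3308703710527 215.9766106933427 [[-0.011, 0.995, -0.102, 0.485], [-1.0, -0.01, 0.012, 0.03], [0.011, 0.102, 0.995, 1.169], [0.0, 0.0, 0.0, 1.0]]
squat_mid [171.1 239.6] 0.86 [0.5512 0.2719]
stock_floor [192.  237.2] 0.96 [0.5571 0.2267]
stock [191.9 246.6] 0.7 [0.5355 0.2272]
order_free [359.4 240.1] 0.83 [ 0.5463 -0.1622]
order_free [215.1 215.9] 0.32 [0.6062 0.1731]
order [354.4 228. ] 0.77 [ 0.5749 -0.1519]
jar_a_mid [212.1 237.9] 0.97 [0.5536 0.177 ]
jar_c_mid [211.8 218.7] 0.7 [0.5975 0.1778]
jar_c_mid [252.  204.3] 0.64 [0.6297 0.0859]
jar_c_mid [231.7 174.7] 0.6 [0.6989 0.1324]
jar_d_mid [190.  215.3] 0.93 [0.6058 0.2276]
jar_d_mid [154.9 172.6] 0.65 [0.7054 0.309 ]
jar_e_mid [168.6 216.1] 0.84 [0.6044 0.2763]
carton [381.2 201.7] 0.94 [ 0.6358 -0.2159]
side 49.551997471638785 276.340008496833 210.95557074622408 [[0.825, 0.36, -0.435, 0.242], [-0.565, 0.543, -0.621, -0.471], [0.013, 0.758, 0.652, 0.573], [0.0, 0.0, 0.0, 1.0]]
squat_mid [195.5 166. ] 0.61 [0.5529 0.2722]
stock_floor [207.  184.7] 0.88 [0.5508 0.2194]
stock [201.  190.4] 0.95 [0.53
[... 670 characters left out ...]
07220619e+00,  1.16016179e-01,  1.44158217e+00, -1.73115740e-05,
        1.58398151e+00, -3.78317667e-02]), 'joint_velocities': array([ 1.00210307e-03, -4.03152906e-04,  1.26071635e-04, -1.35251013e-03,
       -3.53164449e-04,  5.79710570e-05]), 'tau': array([-2.15696928e-03, -7.21012831e+01, -6.22746634e+01,  7.77240470e-02,
        1.85600412e-02, -1.51211873e-05]), 'position': array([0.30016051, 0.60460817, 0.4047463 ]), 'tool_rot': array([1.00404370e-05, 2.28346817e-01, 9.73579854e-01, 3.87319467e-06]), 'contact_force': array([-0.40076182, -0.08465716, -0.51086739]), 'ft_torque': array([-4.21531587e-02, -7.90379302e-05, -1.05862951e-02]), 'grasp_force': 0.0, 'width': 0.09306540606724506}
```

Run:
```python
import cv2
a=cv2.imread("pics/top0.png")[150:300,130:410]; b=cv2.imread("pics/side0.png")[110:350,150:430]
a=cv2.resize(a,(560,300),interpolation=2)
b=cv2.resize(b,(340,291),interpolation=2)
import numpy as np
o=np.zeros((600,562,3),np.uint8);o[:300,:560]=a;o[305:596,:340]=b
cv2.imwrite("pics/c0.png",o)
```

```text
(no output)
```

View pics/c0.png

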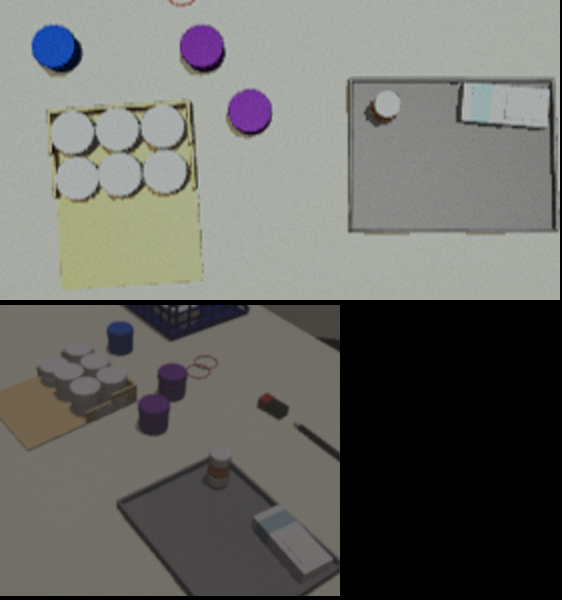

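>>> arm_command:
  motion: [-1,0.333,-0.575,-0.07,0,0,0.513,-1,0.333,-0.575,-0.07,0,0,0.513,-1,0.333,-0.575,-0.07,0,0,0.513,-1,0.333,-0.575,-0.07,0,0,0.513,-1,0.333,-0.575,-0.07,0,0,0.513,-1,0.333,-0.575,-0.07,0,0,0.513,-1,0.333,-0.575,-0.07,0,0,0.513,-1,0.333,-0.575,-0.07,0,0,0.513,-1,0.333,-0.575,-0.07,0,0,0.513,-1,0.333,-0.575,-0.07,0,0,0.513]

```text
time_s: 2.2
position: [0.5004, 0.2587, 0.3627]
tool_rot: [-0.0, -0.037, 0.999, 0.0]
contact_force: [-0.1, -0.2, 0.3]
width: 0.0175
grasp_force: 0.0
```

Run:
```python
from h import *
s=eyes.snapshot("wrist"); save(s,"w1"); print(s["fovy"],s["cx"],s["cy"],np.round(s["T"],3).tolist())
for n,z in(("squat_mid",.018),("stock_floor",.003),("stock",0),("jar_a_mid",.027),("jar_d_mid",.027),("jar_e_mid",.027)):
    for r in nets.tip_of("wrist",n)[:5]: print(n,np.round(r["uv"],1),round(r["confidence"],2),world(s,r["uv"],z,1).round(4)[:2])
t=telemetry.sense();print(t["time_s"],t["position"],t["tool_rot"],t["q"],t["contact_force"])
```

```text
65.70646984690485 277.5676643615395 207.50909734455414 [[-0.075, -0.956, -0.283, 0.422], [0.997, -0.071, -0.022, 0.253], [0.001, -0.284, 0.959, 0.342], [0.0, 0.0, 0.0, 1.0]]
squat_mid [284.8 239.7] 0.7 [0.5525 0.2703]
stock [288.3 241.9] 0.74 [0.5621 0.2755]
stock [240.4 214.6] 0.59 [0.5336 0.2199]
jar_a_mid [195.1 241.9] 0.68 [0.5593 0.1746]
jar_d_mid [300.8 350.6] 0.72 [0.6994 0.3028]
jar_e_mid [285.  239.6] 0.67 [0.5487 0.27  ]
jar_e_mid [289. 286.] 0.63 [0.6042 0.2792]
2.55 [0.49953773 0.26046866 0.36285462] [ 6.14783771e-05 -3.89146039e-02  9.99242537e-01  5.12710303e-05] [ 4.35347111e-01 -1.13677860e-01  1.73922225e+00  4.71846530e-05
  1.51589525e+00 -1.21330067e+00] [1.20717473 0.84866005 0.01766971]
```

View pics/w1.png

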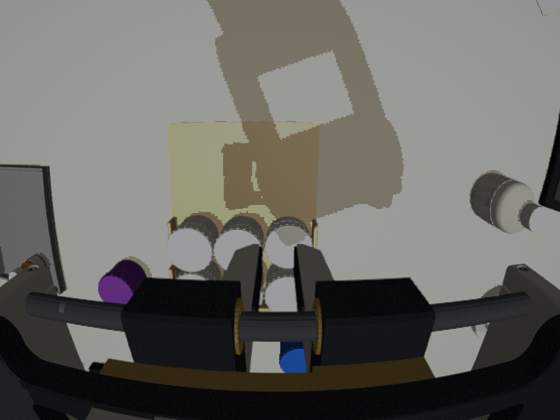

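Run:
```python
from h import *
s=eyes.snapshot("wrist"); im=s["image"]
cv2.imwrite("pics/w1c.png",cv2.resize(im[110:270,160:330,::-1],(680,640),interpolation=cv2.INTER_CUBIC)[:600])
c=[world(s,p,.003,1)[:2] for p in((168,122.5),(319,122.5))]
print(c,np.degrees(np.arctan2(*-(c[1]-c[0])[[0]],(c[1]-c[0])[1])))
```

```text
[array([0.43541721, 0.13783022]), array([0.42583845, 0.29768534])] 3.429151716687555
```

View pics/w1c.png

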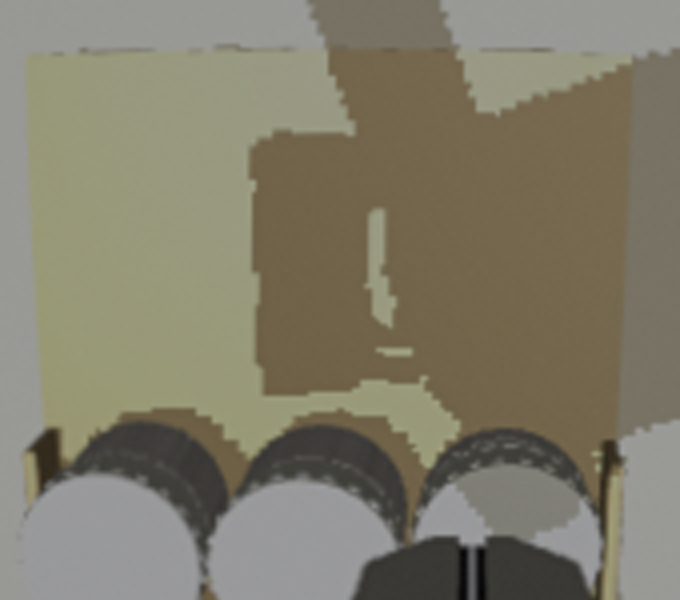

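Run:
```python
from h import *
from scipy.optimize import least_squares as L
s=eyes.snapshot("wrist"); a=np.linspace(0,2*np.pi,181)
def ext(c,z):
    P=np.array([pix(s,(c[0]+.025*np.cos(t),c[1]+.025*np.sin(t),z),1) for t in a])
    P=(P-[160,110])*4+1.5
    return np.array([P[:,0].min(),P[:,0].max(),P[:,1].min()])
for n,m,z in(("squat",(413,602,463),.036),("mid",(209,397,478),.051),("left",(20,202,472),.051)):
    r=L(lambda p:ext(p[:2],p[2])-m,(.553,.25,z),x_scale=.01,diff_step=1e-3); 
    q=L(lambda p:ext(p,z)-m,(.553,.25),x_scale=.01,diff_step=1e-3); print(n,r.x.round(4),"fixed z",q.x.round(4),q.fun.round(1))
```

```text
squat [0.5573 0.2743 0.0263] fixed z [0.5539 0.2737] [-2.9  2.9  0.2]
mid [0.5641 0.2206 0.0308] fixed z [0.5565 0.2227] [-6.4  6.2  0.4]
left [0.5642 0.1701 0.0381] fixed z [0.5592 0.1735] [-4.1  3.8  0.2]
```

>>> arm_command:
  motion: [-1,0.0987,0.023,-0.1967,0,0,-0.02,-1,0.0987,0.023,-0.1967,0,0,-0.02,-1,0.0987,0.023,-0.1967,0,0,-0.02,-1,0.0987,0.023,-0.1967,0,0,-0.02,-1,0.0987,0.023,-0.1967,0,0,-0.02,-1,0.0987,0.023,-0.1967,0,0,-0.02]

```text
time_s: 3.25
position: [0.5591, 0.2736, 0.2469]
tool_rot: [0.001, -0.028, 1.0, 0.0]
contact_force: [-0.1, 1.0, 0.4]
width: 0.0005
grasp_force: 0.0
```

Run:
```python
from h import *
s=eyes.snapshot("wrist"); save(s,"w2")
t=telemetry.sense();print(t["time_s"],t["position"],t["tool_rot"],t["width"])
F=[]
for i in range(6): eyes.snapshot("wrist"); t=telemetry.sense(); F.append([*t["contact_force"],*t["position"]])
print(np.round(F,4))
im=s["image"].copy()
for k in(-1,0,1):
  y=np.array([-.056,.998])*.0504
  for a in np.linspace(0,6.28,60):
    z=.036 if k==1 else .051
    p=pix(s,(*(np.array([.5567,.2232])+k*y+.025*np.array([np.cos(a),np.sin(a)])),z),1)
    cv2.circle(im,tuple(int(v) for v in p.round()),0,(255,0,0),-1)
cv2.imwrite("pics/w2o.png",cv2.resize(im[...,::-1],(784,588),interpolation=2))
```

```text
3.3 [0.55901628 0.27358332 0.24704145] [ 1.30559741e-03 -2.78591169e-02  9.99610863e-01  5.36234139e-04] 0.000736469824034329
[[ 1.3051 -0.1641  0.2201  0.559   0.2736  0.2469]
 [ 0.5277  0.3667 -0.4211  0.559   0.2735  0.2466]
 [ 0.4231  0.6919 -0.21    0.559   0.2735  0.2463]
 [-0.5392  0.2606 -0.3947  0.559   0.2735  0.246 ]
 [-0.1996 -0.7092  1.2314  0.559   0.2734  0.2457]
 [-0.4514  0.39   -0.1502  0.5591  0.2734  0.2454]]
```

View pics/w2o.png

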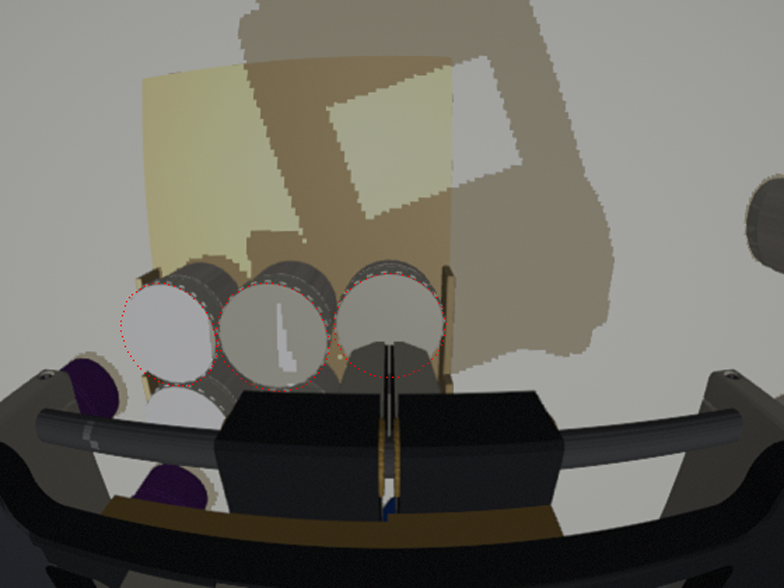

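>>> arm_command:
  motion: [-1,0,0,-0.0125,0,0,0,-1,0,0,-0.025,0,0,0,-1,0,0,-0.025,0,0,0,-1,0,0,-0.025,0,0,0,-1,0,0,-0.025,0,0,0,-1,0,0,-0.025,0,0,0]

```text
time_s: 4.2
position: [0.5593, 0.2734, 0.2299]
tool_rot: [0.0, -0.028, 1.0, 0.0]
contact_force: [-0.0, 0.6, -0.1]
width: 0.0004
grasp_force: 0.0
```

```bash
cat > mon.py <<'E'
from h import *
import sys
F=[]
for i in range(int(sys.argv[1])): eyes.snapshot("wrist"); t=telemetry.sense(); F.append([t["time_s"],*t["contact_force"],*(t["position"]*1000)])
print(np.round(F,2))
E
python3 mon.py 5
```

```text
[[ 4.2500e+00  3.4000e-01 -6.4000e-01  2.8000e-01  5.5924e+02  2.7342e+02
   2.2996e+02]
 [ 4.3000e+00  1.2300e+00  1.2200e+00 -9.7000e-01  5.5924e+02  2.7340e+02
   2.2994e+02]
 [ 4.3500e+00 -2.0000e-01 -2.5000e-01 -9.0000e-02  5.5920e+02  2.7341e+02
   2.2989e+02]
 [ 4.4000e+00  1.5000e-01 -9.5000e-01 -5.0000e-01  5.5920e+02  2.7338e+02
   2.2987e+02]
 [ 4.4500e+00  3.3000e-01  3.0000e-01 -2.2000e-01  5.5918e+02  2.7339e+02
   2.2982e+02]]
```

>>> arm_command:
  motion: [-1,0,0,-0.004,0,0,0,-1,0,0,-0.008,0,0,0,-1,0,0,-0.008,0,0,0,-1,0,0,-0.008,0,0,0,-1,0,0,-0.008,0,0,0,-1,0,0,-0.008,0,0,0]

```text
time_s: 5.05
position: [0.5592, 0.2734, 0.225]
tool_rot: [0.0, -0.028, 1.0, 0.0]
contact_force: [-0.2, 0.3, -0.1]
width: 0.0004
grasp_force: 0.0
```

>>> arm_command:
  motion: [-1,0,0,-0.0003,0,0,0,-1,0,0,-0.0005,0,0,0,-1,0,0,-0.0005,0,0,0,-1,0,0,-0.0005,0,0,0]

```text
time_s: 5.45
position: [0.5592, 0.2734, 0.2246]
tool_rot: [0.0, -0.028, 1.0, -0.0]
contact_force: [-0.0, 0.3, -0.7]
width: 0.0004
grasp_force: 0.0
```

>>> arm_command:
  motion: [-1,0,0,-0.0003,0,0,0,-1,0,0,-0.0006,0,0,0,-1,0,0,-0.0006,0,0,0]

```text
time_s: 5.75
position: [0.5592, 0.2734, 0.2242]
tool_rot: [-0.0, -0.028, 1.0, -0.0]
contact_force: [-1.1, 0.5, 0.6]
width: 0.0003
grasp_force: 0.0
```

>>> arm_command:
  motion: [-1,0,0,-0.0003,0,0,0,-1,0,0,-0.0006,0,0,0,-1,0,0,-0.0006,0,0,0]

```text
time_s: 6.05
position: [0.5592, 0.2734, 0.2239]
tool_rot: [-0.0, -0.028, 1.0, 0.0]
contact_force: [-0.6, -0.2, 0.0]
width: 0.0003
grasp_force: 0.0
```

>>> arm_command:
  motion: [-1,0,0,-0.0003,0,0,0,-1,0,0,-0.0006,0,0,0,-1,0,0,-0.0006,0,0,0]

```text
time_s: 6.35
position: [0.5592, 0.2734, 0.2235]
tool_rot: [-0.0, -0.028, 1.0, -0.0]
contact_force: [-0.5, 0.5, -0.1]
width: 0.0004
grasp_force: 0.0
```

>>> arm_command:
  motion: [-1,0,0,-0.0003,0,0,0,-1,0,0,-0.0006,0,0,0,-1,0,0,-0.0006,0,0,0]

```text
time_s: 6.65
position: [0.5592, 0.2734, 0.2231]
tool_rot: [-0.0, -0.028, 1.0, -0.0]
contact_force: [0.4, -0.7, -0.6]
width: 0.0007
grasp_force: 0.0
```

>>> arm_command:
  motion: [-1,0,0,-0.0003,0,0,0,-1,0,0,-0.0006,0,0,0,-1,0,0,-0.0006,0,0,0]

```text
time_s: 6.95
position: [0.5592, 0.2734, 0.223]
tool_rot: [0.0, -0.028, 1.0, 0.0]
contact_force: [-0.7, -0.3, 2.7]
width: 0.0008
grasp_force: 1.1
```

```bash
python3 mon.py 8
```

```text
[[ 7.0000e+00 -6.9000e-01 -4.0000e-02  2.1000e+00  5.5919e+02  2.7340e+02
   2.2296e+02]
 [ 7.0500e+00 -1.1100e+00 -1.7000e-01  2.9600e+00  5.5918e+02  2.7342e+02
   2.2295e+02]
 [ 7.1000e+00 -1.2000e+00 -9.2000e-01  2.8900e+00  5.5919e+02  2.7340e+02
   2.2298e+02]
 [ 7.1500e+00 -6.7000e-01  2.4000e-01  3.4400e+00  5.5922e+02  2.7340e+02
   2.2297e+02]
 [ 7.2000e+00 -1.0600e+00 -4.5000e-01  3.4300e+00  5.5919e+02  2.7342e+02
   2.2293e+02]
 [ 7.2500e+00 -1.2800e+00 -1.0500e+00  3.2300e+00  5.5921e+02  2.7340e+02
   2.2297e+02]
 [ 7.3000e+00 -1.6500e+00  3.7000e-01  4.9500e+00  5.5921e+02  2.7339e+02
   2.2297e+02]
 [ 7.3500e+00 -1.0100e+00 -7.2000e-01  3.3100e+00  5.5920e+02  2.7342e+02
   2.2297e+02]]
```

>>> arm_command:
  motion: [-1,0,0,-0.0002,0,0,0,-1,0,0,-0.0002,0,0,0]

```text
time_s: 7.55
position: [0.5592, 0.2734, 0.2229]
tool_rot: [0.0, -0.028, 1.0, 0.0]
contact_force: [-2.3, -2.0, 5.0]
width: 0.0003
grasp_force: 2.6
```

```bash
python3 mon.py 6
```

```text
[[ 7.6000e+00 -1.2900e+00  5.0000e-02  5.1700e+00  5.5922e+02  2.7340e+02
   2.2292e+02]
 [ 7.6500e+00 -1.4000e+00  1.0000e-01  4.9400e+00  5.5922e+02  2.7341e+02
   2.2290e+02]
 [ 7.7000e+00 -2.1900e+00 -7.9000e-01  4.5900e+00  5.5921e+02  2.7340e+02
   2.2289e+02]
 [ 7.7500e+00 -1.0800e+00 -5.0000e-01  4.1300e+00  5.5922e+02  2.7340e+02
   2.2288e+02]
 [ 7.8000e+00 -7.8000e-01  2.0000e-02  5.0800e+00  5.5922e+02  2.7341e+02
   2.2293e+02]
 [ 7.8500e+00 -1.5300e+00  5.0000e-02  6.0000e+00  5.5921e+02  2.7342e+02
   2.2291e+02]]
```

>>> arm_command:
  motion: [-1,-0.0017,-0.0001,0,0,0,0,-1,-0.0033,-0.0002,0,0,0,0,-1,-0.005,-0.0003,0,0,0,0,-1,-0.0067,-0.0004,0,0,0,0,-1,-0.0083,-0.0005,0,0,0,0,-1,-0.01,-0.0006,0,0,0,0]

```text
time_s: 8.45
position: [0.5532, 0.2731, 0.2229]
tool_rot: [0.0, -0.028, 1.0, 0.0]
contact_force: [1.7, 0.5, 5.8]
width: 0.0004
grasp_force: 2.6
```

```bash
python3 mon.py 4
python3 - <<'E'
from h import *
s=eyes.snapshot("top")
for n in("squat_mid","jar_a_mid"):
  for r in nets.tip_of("top",n)[:3]: print(n,np.round(r["uv"],1),round(r["confidence"],2),world(s,r["uv"],.018).round(4)[:2])
s=eyes.snapshot("wrist")
cv2.imwrite("pics/w3.png",cv2.resize(s["image"][100:320,60:380,::-1],(640,440),interpolation=2))
E
```

```text
[[ 8.5000e+00  1.3400e+00 -3.5000e-01  5.1800e+00  5.5308e+02  2.7307e+02
   2.2292e+02]
 [ 8.5500e+00  6.9000e-01 -4.0000e-01  5.3900e+00  5.5310e+02  2.7307e+02
   2.2290e+02]
 [ 8.6000e+00  1.1600e+00  5.0000e-02  5.0700e+00  5.5313e+02  2.7306e+02
   2.2290e+02]
 [ 8.6500e+00  4.0000e-01 -2.2000e-01  5.5100e+00  5.5313e+02  2.7308e+02
   2.2289e+02]]
jar_a_mid [211.8 235.9] 0.78 [0.5587 0.1788]
```

View pics/w3.png

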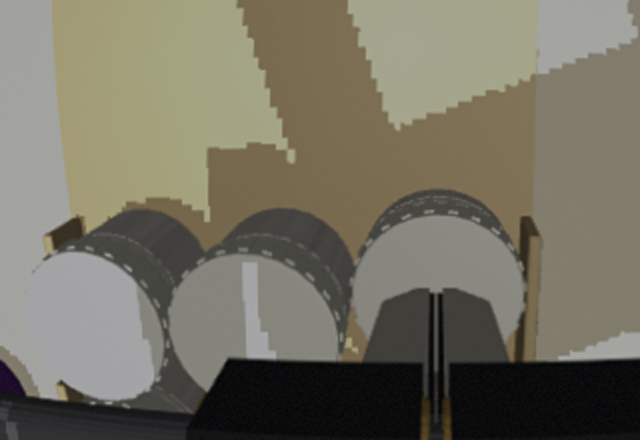

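>>> arm_command:
  motion: [-1,-0.0025,-0.0001,0,0,0,0,-1,-0.005,-0.0003,0,0,0,0,-1,-0.0075,-0.0004,0,0,0,0,-1,-0.01,-0.0006,0,0,0,0,-1,-0.0125,-0.0007,0,0,0,0,-1,-0.015,-0.0008,0,0,0,0,-1,-0.0175,-0.001,0,0,0,0,-1,-0.02,-0.0011,0,0,0,0,-1,-0.0225,-0.0013,0,0,0,0,-1,-0.025,-0.0014,0,0,0,0]

```text
time_s: 9.85
position: [0.5382, 0.2722, 0.2229]
tool_rot: [0.0, -0.028, 1.0, 0.0]
contact_force: [2.0, 0.3, 5.8]
width: 0.0006
grasp_force: 2.6
```

```bash
python3 mon.py 4
```

```text
[[ 9.9000e+00  1.2900e+00  1.0500e+00  5.5100e+00  5.3799e+02  2.7223e+02
   2.2290e+02]
 [ 9.9500e+00  1.8000e-01  4.1000e-01  6.0900e+00  5.3805e+02  2.7224e+02
   2.2289e+02]
 [ 1.0000e+01  9.4000e-01 -6.2000e-01  5.1200e+00  5.3809e+02  2.7224e+02
   2.2291e+02]
 [ 1.0050e+01 -6.5000e-01 -3.4000e-01  5.9400e+00  5.3809e+02  2.7224e+02
   2.2289e+02]]
```

Stable. Continue 22 mm.

>>> arm_command:
  motion: [-1,-0.0035,-0.0002,0,0,0,0,-1,-0.007,-0.0004,0,0,0,0,-1,-0.0105,-0.0006,0,0,0,0,-1,-0.014,-0.0008,0,0,0,0,-1,-0.0175,-0.001,0,0,0,0,-1,-0.021,-0.0012,0,0,0,0,-1,-0.0245,-0.0014,0,0,0,0,-1,-0.028,-0.0016,0,0,0,0,-1,-0.0315,-0.0018,0,0,0,0,-1,-0.035,-0.002,0,0,0,0]

```text
time_s: 11.05
position: [0.5171, 0.271, 0.2229]
tool_rot: [0.0, -0.028, 1.0, 0.0]
contact_force: [1.2, 0.9, 5.8]
width: 0.0004
grasp_force: 2.6
```

```bash
python3 mon.py 3
```

```text
[[ 1.1100e+01  6.5000e-01  9.1000e-01  5.7200e+00  5.1694e+02  2.7102e+02
   2.2293e+02]
 [ 1.1150e+01 -2.8000e-01 -9.7000e-01  5.6200e+00  5.1699e+02  2.7104e+02
   2.2292e+02]
 [ 1.1200e+01 -5.5000e-01  1.8000e-01  5.4200e+00  5.1703e+02  2.7101e+02
   2.2289e+02]]
```

Moved 42 mm; 24 more.

>>> arm_command:
  motion: [-1,-0.004,-0.0002,0,0,0,0,-1,-0.008,-0.0004,0,0,0,0,-1,-0.012,-0.0007,0,0,0,0,-1,-0.016,-0.0009,0,0,0,0,-1,-0.02,-0.0011,0,0,0,0,-1,-0.024,-0.0013,0,0,0,0,-1,-0.028,-0.0016,0,0,0,0,-1,-0.032,-0.0018,0,0,0,0,-1,-0.036,-0.002,0,0,0,0,-1,-0.04,-0.0022,0,0,0,0]

```text
time_s: 12.2
position: [0.4931, 0.2697, 0.2229]
tool_rot: [0.0, -0.028, 1.0, 0.0]
contact_force: [1.6, 0.5, 5.8]
width: 0.0012
grasp_force: 2.6
```

```bash
python3 mon.py 3
python3 - <<'E'
from h import *
s=eyes.snapshot("wrist")
cv2.imwrite("pics/w4.png",cv2.resize(s["image"][60:320,60:400,::-1],(680,520),interpolation=2))
E
```

```text
[[ 1.2250e+01  7.0000e-02 -2.0000e-01  4.8200e+00  4.9290e+02  2.6969e+02
   2.2293e+02]
 [ 1.2300e+01 -2.9000e-01 -9.0000e-01  6.2400e+00  4.9295e+02  2.6969e+02
   2.2287e+02]
 [ 1.2350e+01 -3.3000e-01  4.1000e-01  6.1100e+00  4.9301e+02  2.6971e+02
   2.2290e+02]]
```

View pics/w4.png

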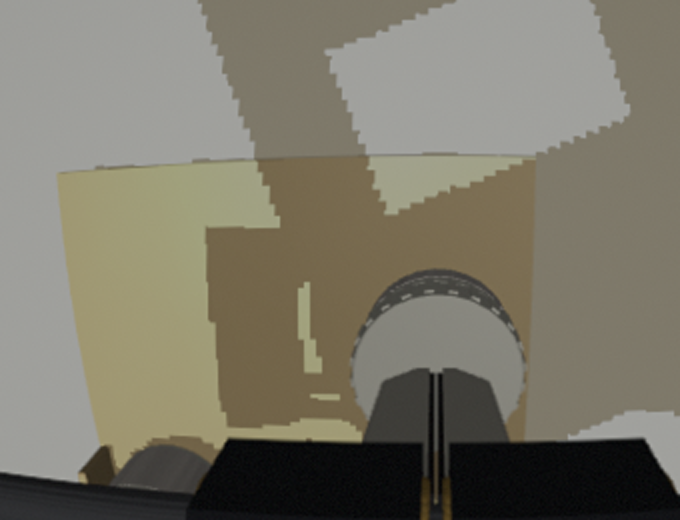

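>>> arm_command:
  motion: [-1,0,0,0.01,0,0,0,-1,0,0,0.06,0,0,0,1,0,0,0.06,0,0,0,1,-0.0083,0,0.06,0,0,0,1,-0.0083,0,0.06,0,0,0,1,-0.0083,0,0.06,0,0,0,1,-0.0083,0,0.06,0,0,0,1,-0.0083,0,0.06,0,0,0]

```text
time_s: 13.2
position: [0.4882, 0.2697, 0.2584]
tool_rot: [-0.0, -0.028, 1.0, -0.0]
contact_force: [-0.1, -0.6, -0.3]
width: 0.0443
grasp_force: 0.0
```

Run:
```python
from h import *
s=eyes.snapshot("wrist"); im=s["image"].copy()
t=telemetry.sense();print(t["time_s"],t["position"],t["width"])
for n in("squat_mid","jar_a_mid"):
  for r in nets.tip_of("wrist",n)[:3]: print(n,np.round(r["uv"],1),round(r["confidence"],2),world(s,r["uv"],.018,1).round(4)[:2])
def circ(c,z):
  for a in np.linspace(0,6.28,60):
    p=pix(s,(c[0]+.025*np.cos(a),c[1]+.025*np.sin(a),z),1)
    cv2.circle(im,tuple(int(v) for v in p.round()),0,(255,0,0),-1)
circ((.488,.2698),.037); circ((.5567,.2232),.051); circ((.5567+.0028,.2232-.0503),.051)
cv2.imwrite("pics/w5.png",cv2.resize(im[100:400,60:440,::-1],(760,600),interpolation=2))
s=eyes.snapshot("top")
for n in("squat_mid","jar_a_mid"):
  for r in nets.tip_of("top",n)[:3]: print(n,np.round(r["uv"],1),round(r["confidence"],2),world(s,r["uv"],.018).round(4)[:2])
```

```text
13.25 [0.48820115 0.26967164 0.25840995] 0.047800082908889784
squat_mid [273.6 223.2] 0.75 [0.4858 0.2665]
jar_a_mid [212.2 236.7] 0.86 [0.5569 0.1779]
```

View pics/w5.png

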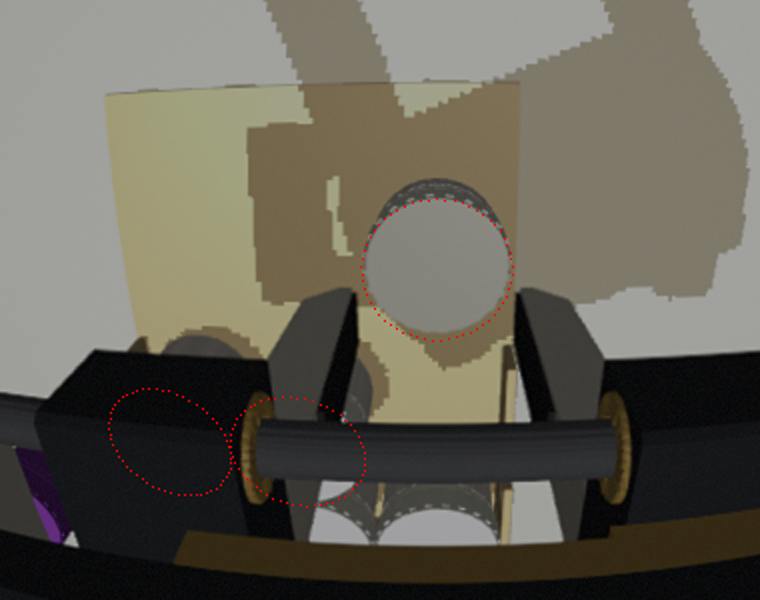

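>>> arm_command:
  motion: [1,-0.0015,0,0,0,0,0,1,-0.0015,0,0,0,0,0,1,-0.0015,0,0,0,0,0,1,-0.0015,0,-0.03,0,0,0,1,-0.0015,0,-0.06,0,0,0,1,-0.0015,0,-0.09,0,0,0,1,-0.0015,0,-0.105,0,0,0,1,-0.0015,0,-0.109,0,0,0,1,-0.0015,0,-0.109,0,0,0,1,-0.0015,0,-0.109,0,0,0]

```text
time_s: 14.5
position: [0.4875, 0.2698, 0.1942]
tool_rot: [0.001, -0.028, 1.0, 0.0]
contact_force: [-0.2, 0.4, -0.2]
width: 0.093
grasp_force: 0.0
```

>>> arm_command:
  motion: [-1,0,0,0,0,0,0,-1,0,0,0,0,0,0,-1,0,0,0,0,0,0,-1,0,0,0,0,0,0,-1,0,0,0,0,0,0,-1,0,0,0,0,0,0,-1,0,0,0,0,0,0,-1,0,0,0,0,0,0,-1,0,0,0,0,0,0]
  newtons: 15

```text
time_s: 15.4
position: [0.4873, 0.2697, 0.1933]
tool_rot: [-0.0, -0.028, 1.0, 0.0]
contact_force: [-0.2, 0.2, -0.2]
width: 0.0499
grasp_force: 15.0
```

>>> arm_command:
  motion: [-1,0,0,0.02,0,0,0,-1,0,0,0.07,0,0,0,-1,0,0,0.15,0,0,0,-1,0,0,0.15,0,0,0]

```text
time_s: 15.8
position: [0.4881, 0.2701, 0.2906]
tool_rot: [0.004, -0.028, 1.0, 0.002]
contact_force: [0.4, 0.7, -0.3]
width: 0.05
grasp_force: 15.0
```

>>> arm_command:
  motion: [-1,0.01,-0.04,0,0,0,0,-1,0.02,-0.11,0,0,0,0,-1,0.03,-0.19,0,0,0,0,-1,0.04,-0.27,0,0,0,0,-1,0.05,-0.35,0,0,0,0,-1,0.06,-0.43,0,0,0,0,-1,0.07,-0.51,0,0,0,0,-1,0.08,-0.59,0,0,0,0,-1,0.093,-0.67,0,0,0,0,-1,0.093,-0.708,0,0,0,0]

```text
time_s: 16.8
position: [0.5432, -0.1584, 0.2839]
tool_rot: [0.0, -0.027, 1.0, -0.0]
contact_force: [0.6, 0.5, -0.8]
width: 0.0498
grasp_force: 15.0
```

Run:
```python
from h import *
s=eyes.snapshot("wrist"); save(s,"w6")
t=telemetry.sense();print(t["time_s"],t["position"],t["tool_rot"],t["width"],t["grasp_force"],t["contact_force"])
for c in("top","side","wrist"):
  s=eyes.snapshot(c)
  for n,z in(("order_free",.004),("order",0),("vial",.004),("carton",.004)):
    for r in nets.tip_of(c,n)[:2]: print(c,n,np.round(r["uv"],1),round(r["confidence"],2),world(s,r["uv"],z,c=="wrist").round(4)[:2])
```

```text
16.85 [ 0.54298656 -0.15974196  0.28373543] [ 8.17018826e-05 -2.63748305e-02  9.99651918e-01 -6.36746713e-04] 0.0499407467838884 14.999474063515663 [-1.82589331 -2.19127378 -0.95374541]
top order_free [358.5 240.5] 0.8 [ 0.5454 -0.1601]
top order [354.9 227.4] 0.56 [ 0.5763 -0.1532]
top vial [322.2 203.9] 0.77 [ 0.632  -0.0773]
top carton [354.9 226.7] 0.51 [ 0.5777 -0.1526]
side order_free [317.6 306.6] 0.8 [ 0.5472 -0.151 ]
side order_free [321.  262.3] 0.4 [ 0.6098 -0.0811]
side order [334.5 301. ] 0.89 [ 0.5783 -0.155 ]
side carton [387.5 312.9] 0.89 [ 0.6288 -0.2199]
wrist order_free [276.1 214.3] 0.91 [ 0.5467 -0.1556]
wrist order_free [277.7 253.4] 0.73 [ 0.5823 -0.1522]
```

View pics/w6.png

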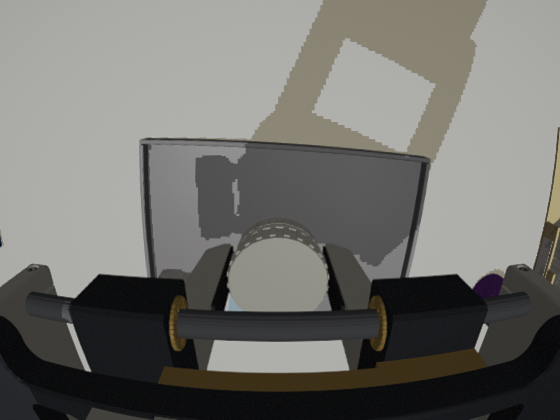

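>>> arm_command:
  motion: [-1,-0.003,0,-0.03,0,0,0,-1,-0.003,0,-0.08,0,0,0,-1,-0.003,0,-0.12,0,0,0,-1,-0.003,0,-0.14,0,0,0,-1,-0.003,0,-0.145,0,0,0,-1,-0.003,0,-0.145,0,0,0,-1,-0.003,0,-0.145,0,0,0,-1,-0.003,0,-0.145,0,0,0]

```text
time_s: 18.4
position: [0.5416, -0.1552, 0.1974]
tool_rot: [0.001, -0.028, 1.0, -0.0]
contact_force: [-0.0, 0.3, -0.6]
width: 0.0498
grasp_force: 15.0
```

>>> arm_command:
  motion: [-1,0,0,-0.001,0,0,0,-1,0,0,-0.0018,0,0,0,-1,0,0,-0.0018,0,0,0,-1,0,0,-0.0018,0,0,0]

```text
time_s: 18.8
position: [0.5413, -0.1551, 0.1953]
tool_rot: [0.0, -0.028, 1.0, -0.0]
contact_force: [-0.5, -0.3, -0.2]
width: 0.0496
grasp_force: 15.0
```

>>> arm_command:
  motion: [-1,0,0,-0.0005,0,0,0,-1,0,0,-0.0012,0,0,0,-1,0,0,-0.0012,0,0,0]

```text
time_s: 19.1
position: [0.5413, -0.1551, 0.1944]
tool_rot: [-0.0, -0.028, 1.0, 0.0]
contact_force: [0.2, -0.0, -0.9]
width: 0.0497
grasp_force: 15.0
```

>>> arm_command:
  motion: [-1,0,0,-0.0005,0,0,0,-1,0,0,-0.0007,0,0,0,-1,0,0,-0.0007,0,0,0]

```text
time_s: 19.4
position: [0.5413, -0.1551, 0.1943]
tool_rot: [0.0, -0.028, 1.0, -0.0]
contact_force: [-1.2, 1.4, 3.0]
width: 0.0498
grasp_force: 15.0
```

Contact with the floor (3 N). Release, then rise.

>>> arm_command:
  motion: [1,0,0,0.0003,0,0,0,1,0,0,0.0003,0,0,0,1,0,0,0.0003,0,0,0,1,0,0,0.0003,0,0,0,1,0,0,0.0003,0,0,0,1,0,0,0.0003,0,0,0,1,0,0,0.0003,0,0,0,1,0,0,0.0003,0,0,0,1,0,0,0.0003,0,0,0]

```text
time_s: 20.3
position: [0.5413, -0.1551, 0.1943]
tool_rot: [0.0, -0.028, 1.0, -0.0]
contact_force: [0.3, -1.1, -0.1]
width: 0.0929
grasp_force: 0.0
```

>>> arm_command:
  motion: [1,0,0,0.03,0,0,0,1,0,0,0.08,0,0,0,1,0,0,0.16,0,0,0,1,0,0,0.23,0,0,0,1,-0.1,0.2,0.25,0,0,0,1,-0.2,0.35,0.25,0,0,0,1,-0.2,0.35,0.25,0,0,0,1,-0.2,0.35,0.25,0,0,0,1,-0.2,0.35,0.25,0,0,0]

```text
time_s: 21.2
position: [0.4197, 0.0563, 0.3445]
tool_rot: [0.0, -0.028, 1.0, 0.0]
contact_force: [0.3, -0.5, 0.6]
width: 0.0927
grasp_force: 0.0
```

Run:
```python
import cv2,numpy as np
from h import *
t=telemetry.sense();print(t["time_s"],t["position"],t["width"],t["contact_force"])
a=eyes.snapshot("top")["image"][150:300,130:410,::-1]; b=eyes.snapshot("side")["image"][110:350,150:430,::-1]
o=np.zeros((600,562,3),np.uint8);o[:300,:560]=cv2.resize(a,(560,300),interpolation=2);o[305:596,:340]=cv2.resize(b,(340,291),interpolation=2)
cv2.imwrite("pics/end.png",o)
```

```text
21.2 [0.41973551 0.05632818 0.34448565] 0.09273952673526203 [ 0.26315251 -0.52276886  0.59471896]
```

View pics/end.png

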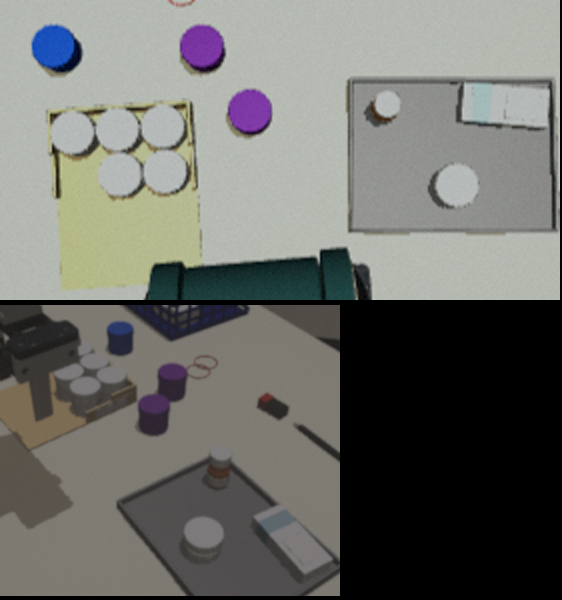

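The squat jar stands upright in the free part of the order tray (at about (457,185) in the top crop). The other five jars, the carton and the vial are where they were.

```bash
python3 -c "
from cell import hand_in
print(hand_in())"
```

```text
the job is handed in; nothing more can be done
None
```

I slid the squat jar about 66 mm straight out of the pack with about 6 N on its lid, then picked it up and stood it upright in the free part of the order tray; the final pictures show the other jars, the carton and the vial in place, and the job was handed in at about 21 s.

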